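Wind the tube bench's carriage up to its stop

TASK

Turn the handwheel of the tube bench clockwise (seen from above) until the carriage's nose touches the stop block, moving the carriage by the wheel only. It takes more than one handful: wind it part of the way, let go of the wheel while the nose is still clear of the stop, take a fresh hold and wind on until it touches. Then let go of everything, and leave the things lying about on the table where they are.

Things in the scene. Friction and masses are not known exactly. Their poses are not given: they have to be found in the camera images.
- bench: Tube bench screwed to the table: green bed 130 mm (its x) by 400 mm (its y) with two steel rails along y, their tops 38 mm up. Origin under the bed's middle, on the table. On its -x side (towards the robot) a green gearbox centred at x -165 mm, y 0: 66 mm square, top 70 mm up, with a column up to 36 mm thick on it under the wheel. It does not move.
- handwheel: Dark steel handwheel, level, on the gearbox; its upright axis is at x -165, y 0 of the bench, the middle of its rim 125 mm above the table. Origin at its centre at rim height. Rim: round 14 mm bar on a 60 mm radius; four 10 mm spokes along the wheel's own +x, -x, +y, -y, open between; 28 mm hub. It turns about z, resists with about 3 N at the rim and stays where it is left.
- carriage: Grey carriage on the rails, 105 mm (x) by 70 mm (y), top 114 mm above the table, with a brass tube sticking out to +y. Origin under its middle at rail height, axes as the bench's. Geared to the wheel: each radian clockwise (from above) moves it 15 mm along the bench's -y, towards the stop; anticlockwise moves it back. The stop halts it solidly.
- nose (a point): Middle of the flat end face of the carriage's steel nose (16 by 20 mm), which faces the stop (bench -y), 86 mm above the table.
- stop: Steel stop block bolted on the rails on the bench's -y side of the carriage: 60 mm (x) by 26 mm (y) by 76 mm high on a 105 by 40 mm dark foot. Origin under the block's middle at rail height, axes as the bench's. It does not move, but stands at a different place along the rails each time.
- stop_face (a point): Middle of the stop block's face that the nose meets (13 mm to +y of the block's middle), 86 mm above the table. The gap is the nose's y minus this point's y in the bench's frame.
- mallet: Bystander: loose mallet with a wooden handle, 240 mm, lying on the table.
- mouthpiece: Bystander: brass mouthpiece standing on its 27 mm rim, 85 mm tall.
- oil: Bystander: white oil bottle, 44 mm wide, 110 mm tall.
- hardwood: Bystander: dark hardwood block, 90 by 50 by 35 mm.

How it is judged:
By the outcome, as a careful person would: the job done as asked, in the order asked, and still so for the second after the job is handed in, with the robot touching nothing.
It also fails if it takes over 64 s, if anything falls off the work surface, if the arm or the gripper's body presses on something with over 40 N, if the wrist force passes 120 N, or if a joint passes its speed limit or range.

ROBOT

A 6-joint arm with a two-finger parallel gripper is mounted at the origin on the work surface. World frame = base frame: x ahead of the robot, y to its left, z up, the work surface at z = 0. Lengths are in m, angles in rad, forces in N, time in s.
With the tool pointing down it reaches from about 0.35 to 0.975 m from the base axis. Payload 7.1 kg.
Tool frame: the origin (TCP) lies midway between the tips of the shut fingers; the grasp point (between the pads) lies 19 mm behind it; z points along the fingers, y is the direction in which the jaws open and shut (so a half turn about z gives the same grasp; the last joint's range is limited). The gripper opens to 88 mm and grips with 3 to 60 N. Pads are 20 mm wide; open, the fingers measure 115 mm over their backs; the gripper's body (75 mm by 178 mm) begins 61 mm behind the grasp point.
Start: joints at [1.312, 0.423, 1.63, -0, 1.089, -0.019], TCP at [0.148, 0.607, 0.223] pointing down, gripper open.
Joint ranges: [-3, 3], [-0.9, 2.11], [0.09, 2.58], [-1.31, 4.45], [0.11, 2.69], [-2.54, 2.54]. Speed limits (rad/s): [2.39, 2.39, 3.01, 3.14, 3.14, 3.14].

INTERFACE

Orientations are given as a unit quaternion [x, y, z, w].
In Python, from station import robot gives the robot as it stands.
- The arm moves only by the tool drive_tool, never from a script. Its argument "plan" is a list of rows, each a list of 7 numbers: the opening, from 0 (shut) to 1 (fully open), then the shift along the world's x, y, z in units of 25 mm (1.0 is 25 mm), then the turn, a rotation vector about the world's x, y, z in units of 5 degrees (1.0 is 5 degrees). A call has exactly 5 rows; each row is the pose to reach, as a shift and turn from the pose measured when the call began; what a row does not reach only later rows make up. A row lasts 1/12 s, in which the tool goes at most 41.7 mm and 7.16 degrees, less where a joint would pass 70% of its speed; a pose out of reach is approached as far as the arm can. A call with a gripper value outside its range is refused whole. The fingers move at their own pace and stop on an object; "newtons" is the grip in N (left out, the last holds). Time passes only in rows, so rows that repeat a pose let the fingers close, or fill a call up. It gives the time, the measured TCP pose, the force and the opening at its end, in the units of the state.
- robot.get_obs(): the state, without advancing time (a new reading comes with each control period).
- robot.capture(name): name is "scene" or "top" or "wrist"; returns a dict with "img" (384x512x3 uint8, red, green, blue), "intrinsics" (3x3 intrinsics, pixels), "D" ([k1, k2, p1, p2, k3] as OpenCV has them; the pictures are not rectified), "position" and "orientation" of the camera in the world; the wrist camera has in their place "tool_from_camera" (4x4, takes a point from camera to tool coordinates, whose origin is the TCP and whose axes are the flange's). Camera axes: x right, y up, looking along -z (the intrinsics and any distortion apply to the point x, -y, -z); pixel columns grow to the right and rows downward; lengths in m; the calibration is good to about 2 mm. A picture is of the moment at which its call begins: read the wrist's pose just before it. There is no depth.
- robot.job_done(): hands the job in, once; it reports no verdict.
The state is a dict: "clock": time; "joints": joint angles; "qd": joint speeds; "effort": joint torques, N m; "position": TCP position; "ee_rot": TCP orientation; "force": force on the tool from outside, world axes, zero at the start; "moment": the same for the moment, N m; "width": opening from 0.0 (shut) to 1.0 (fully open).
Only numpy, scipy, OpenCV 4.12 (cv2) and the standard library are available. Lean on these libraries where they do the work, as an engineer would, in place of code of your own. Each camera call takes 0.05 s, during which the arm holds its last target.

## Working session

There is one attempt and no reset: what is moved stays moved. The work goes in short steps, Python scripts to look and compute and a tool call to move; the robot and the scene stay as the last step left them, time stands still between calls to the robot, and variables do not carry over. Pictures are saved under pics/ and viewed, and the job is handed in when it is done.

Besides the shell and the picture viewer there is one more tool, called after "Emit:" as name(argument=value, ...) on one line, values as JSON. drive_tool: Moves the arm, as the interface text tells. Its arguments: {"type":"object","properties":{"plan":{"type":"array"},"newtons":{"type":"number"}},"required":["plan"]}

```bash
ls; mkdir -p pics
cat > h.py <<'E'
import numpy as np, cv2
from scipy.spatial.transform import Rotation as R
from station import robot
def cam(c,obs=None):
    K=np.array(c["intrinsics"],float);D=np.array(c["D"],float)
    if "tool_from_camera" in c:
        T=np.eye(4);T[:3,:3]=R.from_quat(obs["ee_rot"]).as_matrix();T[:3,3]=obs["position"]
        T=T@np.array(c["tool_from_camera"])
    else:
        T=np.eye(4);o=np.array(c["orientation"],float)
        T[:3,:3]=R.from_quat(o).as_matrix() if o.shape==(4,) else o
        T[:3,3]=c["position"]
    return K,D,T
def proj(cm,P):
    K,D,T=cm; P=np.atleast_2d(P); p=(P-T[:3,3])@T[:3,:3]; p=p*[1,-1,-1]
    return cv2.projectPoints(p,np.zeros(3),np.zeros(3),K,D)[0][:,0]
def onz(cm,uv,z):
    K,D,T=cm; n=cv2.undistortPoints(np.array(uv,float).reshape(-1,1,2),K,D)[:,0]
    d=np.c_[n[:,0],-n[:,1],-np.ones(len(n))]@T[:3,:3].T
    return T[:3,3]+d*((z-T[2,3])/d[:,2])[:,None]
def save(name,img): cv2.imwrite("pics/"+name+".png",img[:,:,::-1])
E
python3 - <<'E'
from h import *
import pickle
o=robot.get_obs();print(o)
cs={}
for n in ("scene","top","wrist"):
    o=robot.get_obs();c=robot.capture(n);save(n+"0",c["img"]);cs[n]=(c,o)
    print(n,{k:v for k,v in c.items() if k!="img"})
pickle.dump(cs,open("c0.pkl","wb"))
E
```

```text
pics
{'clock': 0.0, 'joints': array([ 1.31201787e+00,  4.23837567e-01,  1.63069054e+00,  1.21632792e-05,
        1.08858592e+00, -1.90290314e-02]), 'qd': array([ 0.00030924, -0.00145354,  0.00018172,  0.00039333, -0.00231889,
       -0.00260816]), 'effort': array([ 5.44267334e-05, -5.44606125e+01, -2.73678499e+01,  6.43623504e-02,
        2.24876142e-02, -1.30694075e-04]), 'position': array([0.14825931, 0.60658921, 0.22190352]), 'ee_rot': array([ 1.19590590e-01,  9.92823001e-01, -7.52616343e-04, -1.10657203e-04]), 'force': array([ 1.39442295,  0.54640298, -1.41861647]), 'moment': array([0.0012455 , 0.01173638, 0.00594905]), 'width': 1.001035145456653}
scene {'intrinsics': array([[415.33333947,   0.        , 249.86021473],
       [  0.        , 415.33333947, 190.18201309],
       [  0.        ,   0.        ,   1.        ]]), 'D': array([-0.15545265,  0.        ,  0.        ,  0.        ,  0.        ]), 'position': array([1.17274196, 0.6182792 , 0.76405299]), 'orientation': array([0.17589315, 0.40912963, 0.82983425, 0.33622859])}
top {'intrinsics': array([[380.92973816,   0.        , 2
[... 246 characters left out ...]
1006]), 'orientation': array([ 0.05352547, -0.05658921, -0.70151492,  0.70838514])}
wrist {'intrinsics': array([[323.65788624,   0.        , 259.98271597],
       [  0.        , 323.65788624, 192.04446691],
       [  0.        ,   0.        ,   1.        ]]), 'D': array([-0.04537139,  0.        ,  0.        ,  0.        ,  0.        ]), 'tool_from_camera': array([[-1.11561711e-03,  9.70669601e-01,  2.40414811e-01,
         6.42317993e-02],
       [ 9.99999339e-01,  1.14945418e-03, -5.15198375e-07,
        -6.02349665e-04],
       [-2.76845897e-04,  2.40414651e-01, -9.70670242e-01,
        -1.61690591e-01],
       [ 0.00000000e+00,  0.00000000e+00,  0.00000000e+00,
         1.00000000e+00]])}
```

View pics/scene0.png

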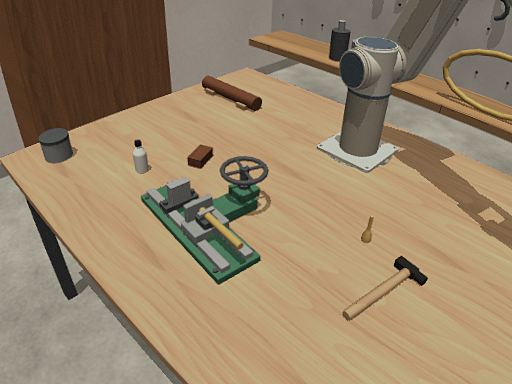

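View pics/top0.png

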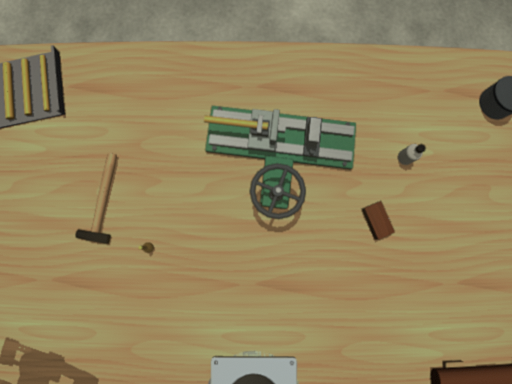

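View pics/wrist0.png

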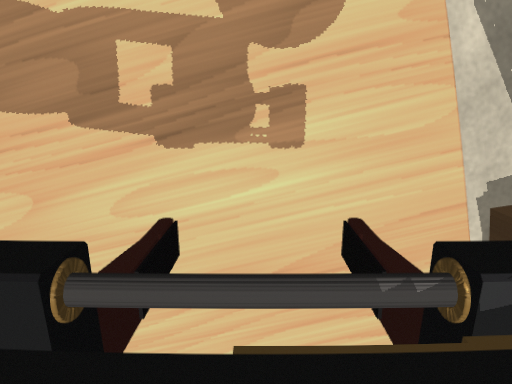

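Run:
```python
from h import *
import pickle
cs=pickle.load(open("c0.pkl","rb"))
t=cs["top"][0]["img"][95:235,195:365]; save("topz",cv2.resize(t,None,fx=4.6,fy=4.2,interpolation=cv2.INTER_CUBIC)[:,:])
t=cs["scene"][0]["img"][145:280,135:285]; save("scz",cv2.resize(t,None,fx=4.4,fy=4.4,interpolation=cv2.INTER_CUBIC))
cm=cam(cs["top"][0])
print(onz(cm,[[278,191]],.125),onz(cm,[[210,107],[355,121],[354,168],[206,152]],0.02))
```

```text
[[ 0.51644552 -0.05140493  0.125     ]] [[ 0.76145177  0.12599473  0.02      ]
 [ 0.7268397  -0.27127831  0.02      ]
 [ 0.59544302 -0.26347375  0.02      ]
 [ 0.63475376  0.13308152  0.02      ]]
```

View pics/topz.png

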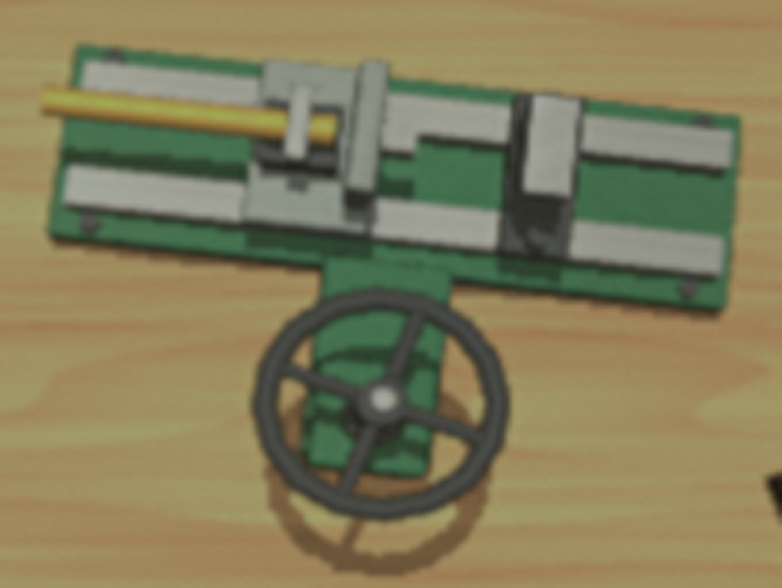

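View pics/scz.png

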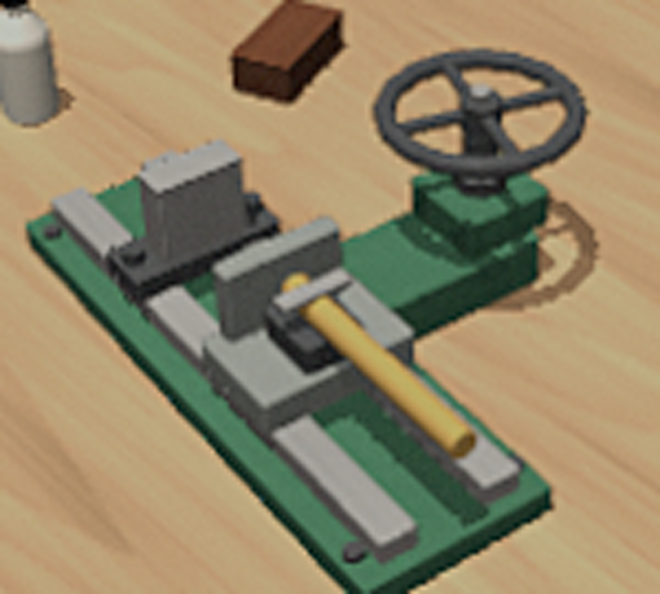

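```bash
cat > ov.py <<'E'
from h import *
import pickle,sys
from scipy.optimize import least_squares
def zr(a): return R.from_euler('z',a).as_matrix()
def B(pose,P): return np.atleast_2d(P)@zr(pose[2]).T+[pose[0],pose[1],0]
def ring(pose,r,z=.125):
    a=np.linspace(0,2*np.pi,120); return B(pose,np.c_[-.165+r*np.cos(a),r*np.sin(a),0*a+z])
E
python3 - <<'E'
from ov import *
cs=pickle.load(open("c0.pkl","rb"))
cms={n:cam(cs[n][0]) for n in ("top","scene")}
# zoomed pixel -> image
z=lambda p,n:np.array(p,float)/([4.6,4.2] if n=="top" else [4.4,4.4])+([195,95] if n=="top" else [135,145])
# wheel outer ellipse: dark mask
for n in cms:
    im=cs[n][0]["img"].astype(int); m=((im.max(2)<95)&(im.max(2)-im.min(2)<16)).astype(np.uint8)
    c0=(278,191) if n=="top" else (244,171)
    w=np.zeros_like(m); cv2.circle(w,c0,34,1,-1); m&=w
    nn,l,st,_=cv2.connectedComponentsWithStats(m); k=1+np.argmax(st[1:,4]); 
    cnt=max(cv2.findContours((l==k).astype(np.uint8),cv2.RETR_EXTERNAL,cv2.CHAIN_APPROX_NONE)[0],key=len)
    h=cv2.convexHull(cnt); print(n,cv2.fitEllipse(h),onz(cms[n],[cv2.fitEllipse(h)[0]],.125))
# fit pose from bed corners + hub; bed top height unknown h
top=[[80,45],[740,118],[724,312],[50,238]]  # +x+y,+x-y,-x-y,-x+y
P=np.array([[.065,.2],[.065,-.2],[-.065,-.2],[-.065,.2]])
uv=np.array([z(p,"top") for p in top]); 
sc=z([550,492],"scene"); sc2=z([28,232],"scene")
def f(q):
    hh=q[3];r=(proj(cms["top"],B(q,np.c_[P,[hh]*4]))-uv).ravel()
    r2=(proj(cms["scene"],B(q,[[-.065,.2,hh],[.065,-.2,hh]]))-[sc,sc2]).ravel()
    return np.r_[r,r2]
s=least_squares(f,[.68,-.069,-.09,.015]);print(s.x,s.fun.round(1)); q=s.x
print("wheel",B(q,[[-.165,0,.125]]))
np.save("bench.npy",q)
# overlay
for n in cms:
    im=cs[n][0]["img"]; x0,y0,x1,y1=(195,95,365,235) if n=="top" else (135,145,285,280)
    k=4.4; g=cv2.resize(im[y0:y1,x0:x1],None,fx=k,fy=k,interpolation=cv2.INTER_CUBIC)
    def pl(Pw,col,cl=True):
        p=((proj(cms[n],Pw)-[x0,y0]+.5)*k).astype(int); cv2.polylines(g,[p.reshape(-1,1,2)],cl,col,1,cv2.LINE_AA)
    pl(ring(q,.067),(255,0,0)); pl(ring(q,.053),(255,0,0))
    pl(B(q,np.c_[P,[q[3]]*4]),(255,255,0))
    for y in np.arange(-.1,.1,.02): pl(B(q,[[-.03,y,.114],[.03,y,.114]]),(255,0,255) if abs(y)>.001 else (0,255,255))
    save("ov_"+n,g)
E
```

```text
top ((277.5024108886719, 190.6301727294922), (53.964263916015625, 54.60298538208008), 123.41291046142578) [[ 0.51731304 -0.05023363  0.125     ]]
scene ((243.79127502441406, 171.69805908203125), (33.11149597167969, 46.11207580566406), 92.60116577148438) [[ 0.52584336 -0.04602711  0.125     ]]
[ 0.68127279 -0.07128937 -0.11249643  0.01058023] [ 0.1  0.2  0.4  0.2  0.4 -0.2 -0.1 -0.4  1.1  0.7 -0.5 -0.3]
wheel [[ 0.51731576 -0.05276659  0.125     ]]
```

View pics/ov_top.png

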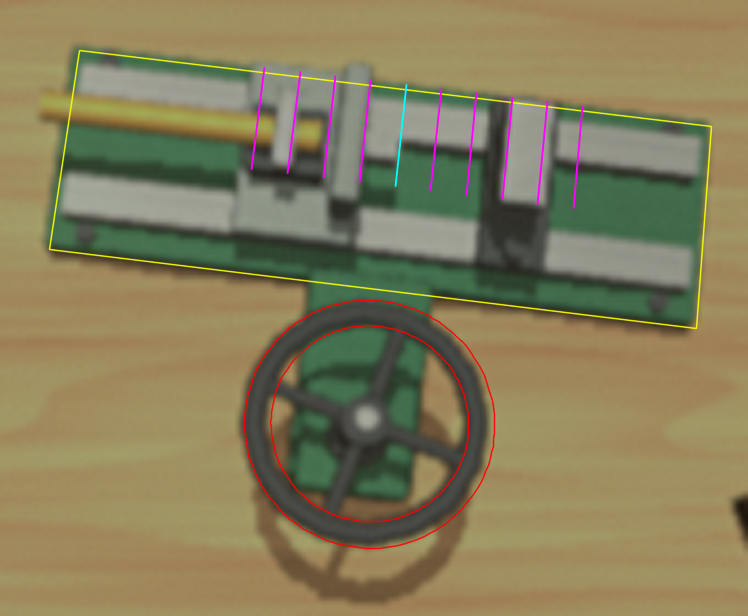

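View pics/ov_scene.png

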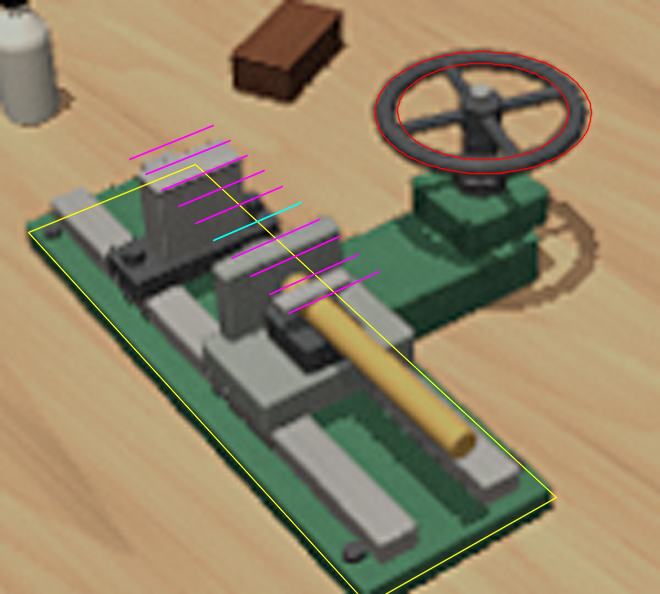

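Emit:
drive_tool(plan=[[0.45,0.9,-1.35,0,0,0,-0.55],[0.45,1.8,-2.7,0,0,0,-1.1],[0.45,2.7,-4.05,0,0,0,-1.65],[0.45,3.6,-5.4,0,0,0,-2.2],[0.45,4.5,-6.75,0,0,0,-2.75]])

```text
clock: 0.57
position: [0.2613, 0.4362, 0.2219]
ee_rot: [0.238, 0.971, -0.001, -0.0]
force: [0.5, 0.7, -0.2]
width: 0.661
```

Emit:
drive_tool(plan=[[0.45,0.9,-1.35,0,0,0,-0.55],[0.45,1.8,-2.7,0,0,0,-1.1],[0.45,2.7,-4.05,0,0,0,-1.65],[0.45,3.6,-5.4,0,0,0,-2.2],[0.45,4.5,-6.75,0,0,0,-2.75]])

```text
clock: 0.98
position: [0.3743, 0.2656, 0.2219]
ee_rot: [0.354, 0.935, -0.001, -0.0]
force: [0.4, 0.9, 0.6]
width: 0.45
```

Emit:
drive_tool(plan=[[0.45,0.9,-1.35,0,0,0,-0.55],[0.45,1.8,-2.7,0,0,0,-1.1],[0.45,2.7,-4.05,0,0,0,-1.65],[0.45,3.6,-5.4,0,0,0,-2.2],[0.45,4.5,-6.75,0,0,0,-2.75]])

```text
clock: 1.4
position: [0.4875, 0.0948, 0.2219]
ee_rot: [0.464, 0.886, -0.001, -0.0]
force: [-0.2, 1.0, -0.2]
width: 0.452
```

Emit:
drive_tool(plan=[[0.45,0.7,-1.0,0,0,0,-0.5],[0.45,1.4,-2.0,0,0,0,-1.0],[0.45,2.2,-3.1,0,0,0,-1.5],[0.45,2.9,-4.2,0,0,0,-2.0],[0.45,3.38,-4.87,0,0,0,-2.14]])

```text
clock: 1.82
position: [0.5732, -0.0295, 0.2218]
ee_rot: [0.547, 0.837, -0.001, -0.0]
force: [0.1, 0.4, 0.5]
width: 0.447
```

```bash
cat > look.py <<'E'
from ov import *
def look(tag,ns=("wrist","top","scene")):
    d={}
    for n in ns:
        o=robot.get_obs();c=robot.capture(n);d[n]=(c,o)
        if n=="wrist": save(tag+n,cv2.resize(c["img"],None,fx=1.5,fy=1.5,interpolation=cv2.INTER_CUBIC))
        elif n=="top": save(tag+n,cv2.resize(c["img"][95:235,195:365],None,fx=4.4,fy=4.4,interpolation=cv2.INTER_CUBIC))
        else: save(tag+n,cv2.resize(c["img"][145:280,135:285],None,fx=4.4,fy=4.4,interpolation=cv2.INTER_CUBIC))
    pickle.dump(d,open(tag+".pkl","wb")); o=robot.get_obs()
    print(o["clock"],o["position"],o["ee_rot"],o["force"],o["joints"].round(2),o["width"])
    return d
E
python3 -c "
from look import *
look('a1')"
```

```text
1.9667 [ 0.57214712 -0.02795402  0.22145043] [ 5.45943256e-01  8.37821586e-01 -6.99428170e-04 -6.79571260e-04] [ 0.23823969  0.47412013 -0.11071885] [-0.07  0.35  1.75 -0.    1.05 -0.48] 0.4491781048109746
```

View pics/a1wrist.png

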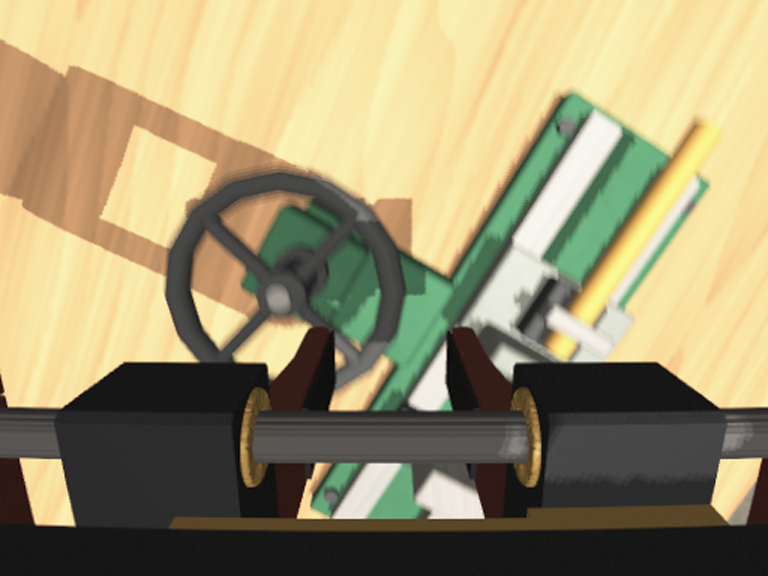

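View pics/a1top.png

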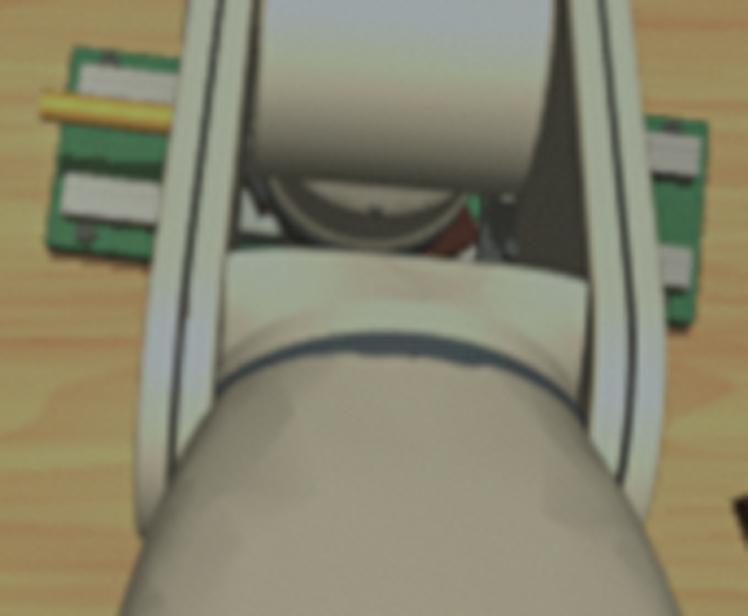

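```bash
cat > wheel.py <<'E'
from look import *
def fitwheel(cm,im,c0,sp0,tag,out=True):
    """fit wheel centre (x,y) by dark, low-sat pixels"""
    im=im.astype(int); m=((im.max(2)<100)&(im.max(2)-im.min(2)<20)).astype(np.float32)
    m=cv2.GaussianBlur(m,(0,0),1.0)
    a=np.radians(np.arange(0,360,3))
    def samp(P):
        p=proj(cm,P).astype(np.float32); ok=(p[:,1]<235)&(p[:,1]>0)
        v=cv2.remap(m,p[:,0].reshape(-1,1),p[:,1].reshape(-1,1),cv2.INTER_LINEAR)[:,0]; return v[ok]
    def sc(c):
        f=lambda r:samp(np.c_[c[0]+r*np.cos(a),c[1]+r*np.sin(a),0*a+.125])
        return f(.06).mean()+f(.056).mean()+f(.064).mean()-f(.049).mean()-f(.072).mean()
    best=max(((sc((c0[0]+i*.001,c0[1]+j*.001)),i,j) for i in range(-10,11) for j in range(-10,11)))
    c=(c0[0]+best[1]*.001,c0[1]+best[2]*.001)
    def ss(t):
        rr=np.linspace(.022,.048,14); return sum(samp(np.c_[c[0]+rr*np.cos(t+k*np.pi/2),c[1]+rr*np.sin(t+k*np.pi/2),0*rr+.125]).sum() for k in range(4))
    th=np.radians(np.arange(-45,45,.5)); v=[ss(t) for t in th]
    t=np.degrees(th[np.argmax(v)])
    return best[0],c,t
E
python3 - <<'E'
from wheel import *
d=pickle.load(open("a1.pkl","rb"));c,o=d["wrist"];cm=cam(c,o)
print(onz(cm,[[277/1.5,294/1.5]],.135))
r=fitwheel(cm,c["img"],(.5175,-.051),0,'');print(r)
c0=pickle.load(open("c0.pkl","rb"));print(fitwheel(cam(c0["top"][0]),np.where(np.arange(384)[:,None,None]<384,c0["top"][0]["img"],0),(.5175,-.051),0,''))
g=cv2.resize(c["img"],None,fx=1.5,fy=1.5)
a=np.linspace(0,2*np.pi,100)
for rad in (.053,.067):
    p=proj(cm,np.c_[r[1][0]+rad*np.cos(a),r[1][1]+rad*np.sin(a),0*a+.125])*1.5; cv2.polylines(g,[p.astype(int).reshape(-1,1,2)],True,(255,0,0),1)
save("a1ov",g)
E
```

```text
[[ 0.51888271 -0.05403076  0.135     ]]
(np.float32(2.519251), (0.5215, -0.055999999999999994), np.float64(-22.5))
(np.float32(2.2507017), (0.5175, -0.049999999999999996), np.float64(-21.0))
```

View pics/a1ov.png

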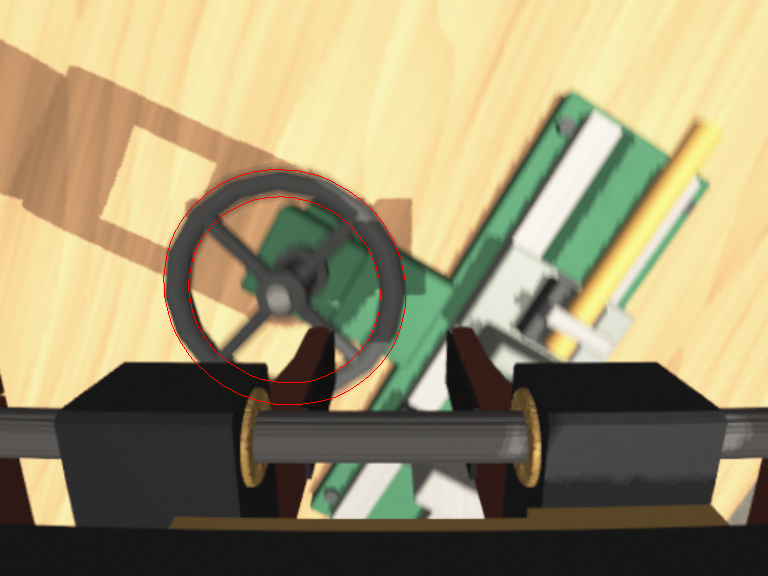

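View pics/a1scene.png

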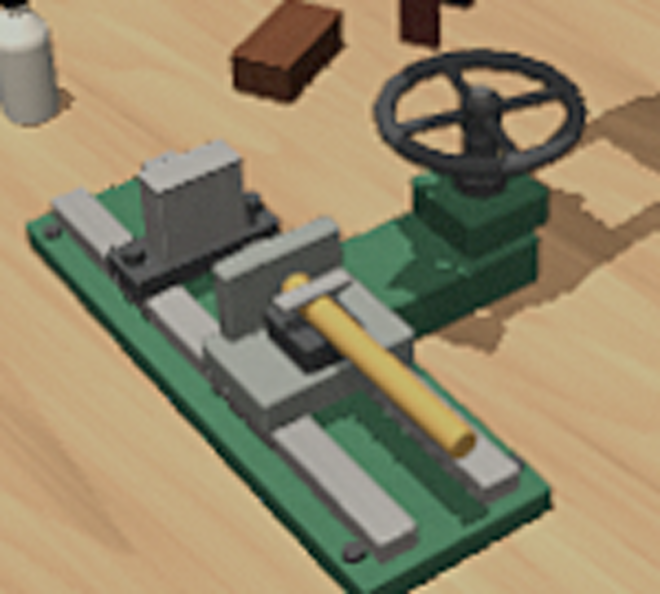

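Emit:
drive_tool(plan=[[0.45,0.08,0,-0.9,0,0,0],[0.45,0.08,0,-1.8,0,0,0],[0.45,0.08,0,-2.7,0,0,0],[0.45,0.08,0,-3.3,0,0,0],[0.45,0.08,0,-3.6,0,0,0]])

```text
clock: 2.38
position: [0.5718, -0.0266, 0.1293]
ee_rot: [0.545, 0.838, -0.002, -0.003]
force: [-0.3, -0.3, 0.5]
width: 0.449
```

```bash
python3 -c "
from look import *
look('a2',('wrist','scene'))"
```

```text
2.4833 [ 0.57260813 -0.02687799  0.13027795] [ 0.5453989   0.8381728  -0.00140682 -0.00210375] [-0.07772385  0.48647547  0.63384444] [-0.07  0.47  1.81 -0.    0.87 -0.48] 0.4489303730786927
```

View pics/a2wrist.png

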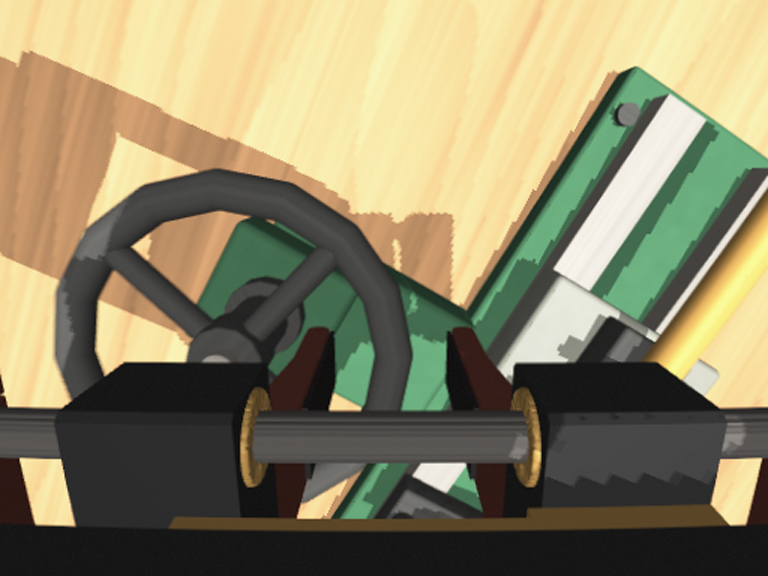

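View pics/a2scene.png

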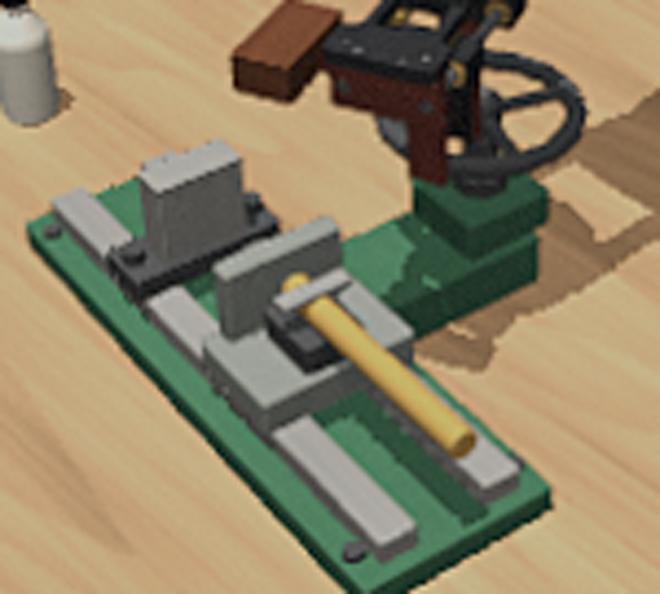

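Run:
```python
from wheel import *
d=pickle.load(open("a2.pkl","rb"));c,o=d["wrist"];cm=cam(c,o)
print(fitwheel(cm,c["img"],(.5185,-.0525),0,''))
```

```text
(np.float32(2.6390402), (0.5215, -0.0545), np.float64(-20.5))
```

Emit:
drive_tool(plan=[[0.45,0,0,-0.4,0,0,0],[0.45,0,0,-0.8,0,0,0],[0.45,0,0,-0.95,0,0,0],[0.45,0,0,-0.95,0,0,0],[0.45,0,0,-0.95,0,0,0]])

```text
clock: 2.9
position: [0.5726, -0.0269, 0.1065]
ee_rot: [0.545, 0.838, -0.001, -0.002]
force: [0.6, 0.5, 0.8]
width: 0.449
```

Emit:
drive_tool(plan=[[0.2,0,0,0,0,0,0],[0.1,0,0,0,0,0,0],[0.05,0,0,0,0,0,0],[0.05,0,0,0,0,0,0],[0.05,0,0,0,0,0,0]], newtons=20)

```text
clock: 3.32
position: [0.5723, -0.0271, 0.1067]
ee_rot: [0.545, 0.838, -0.002, -0.002]
force: [-1.7, -1.2, 3.2]
width: 0.163
```

```bash
python3 -c "
from look import *
o=robot.get_obs();print(o)"
```

```text
{'clock': 3.3167, 'joints': array([-6.77086074e-02,  5.07728527e-01,  1.81597506e+00, -1.02636795e-03,
        8.23669207e-01, -4.84214347e-01]), 'qd': array([ 0.00042442, -0.00104008,  0.00066507,  0.00013229, -0.00221411,
       -0.00231343]), 'effort': array([  0.83237825, -51.60446763, -21.40755594,   0.43701947,
        -0.57275042,   0.07710543]), 'position': array([ 0.57230456, -0.02711563,  0.10671805]), 'ee_rot': array([ 0.54533835,  0.83821095, -0.00173725, -0.00233997]), 'force': array([-1.70214432, -1.21888615,  3.23285143]), 'moment': array([-0.32185251,  0.43222169,  0.01269023]), 'width': 0.16319132768766545}
```

```bash
cat > arc.py <<'E'
from h import *
import sys
def arc(c,step,r=.06,n=5,op=0.05):
    o=robot.get_obs();p=o["position"];q=o["ee_rot"]
    ph=np.degrees(np.arctan2(p[1]-c[1],p[0]-c[0]));rr=np.hypot(p[1]-c[1],p[0]-c[0])
    a=np.degrees(np.arctan2(q[1],q[0]));yaw=2*a-90
    print("phi %.1f r %.4f yaw %.1f z %.4f F %s w %.3f"%(ph,rr,yaw,p[2],o["force"].round(1),o["width"]))
    for k in range(1,n+1):
        t=ph+step*k; P=c+r*np.array([np.cos(np.radians(t)),np.sin(np.radians(t))])
        d=(P-p[:2])/.025
        print([op,round(d[0],2),round(d[1],2),round((.106-p[2])/.025,2),0,0,round((t-yaw)/5,2)])
if __name__=="__main__": arc(np.array([float(sys.argv[2]),float(sys.argv[3])]),float(sys.argv[1]))
E
python3 arc.py -4 .518 -.053
```

```text
phi 25.5 r 0.0602 yaw 23.9 z 0.1067 F [-1.7 -1.2  3.2] w 0.163
[0.05, np.float64(0.06), np.float64(-0.16), np.float64(-0.03), 0, 0, np.float64(-0.48)]
[0.05, np.float64(0.12), np.float64(-0.31), np.float64(-0.03), 0, 0, np.float64(-1.28)]
[0.05, np.float64(0.16), np.float64(-0.48), np.float64(-0.03), 0, 0, np.float64(-2.08)]
[0.05, np.float64(0.2), np.float64(-0.64), np.float64(-0.03), 0, 0, np.float64(-2.88)]
[0.05, np.float64(0.22), np.float64(-0.81), np.float64(-0.03), 0, 0, np.float64(-3.68)]
```

Emit:
drive_tool(plan=[[0.05,0.06,-0.16,0,0,0,-0.7],[0.05,0.12,-0.31,0,0,0,-1.4],[0.05,0.16,-0.48,0,0,0,-2.2],[0.05,0.2,-0.64,0,0,0,-3.0],[0.05,0.22,-0.81,0,0,0,-3.8]])

```text
clock: 3.73
position: [0.5773, -0.0469, 0.1067]
ee_rot: [0.678, 0.735, -0.001, -0.003]
force: [-2.0, 3.6, 2.1]
width: 0.164
```

```bash
python3 arc.py -5.5 .518 -.053
```

```text
phi 5.9 r 0.0597 yaw 4.7 z 0.1067 F [-2.   3.6  2.1] w 0.164
[0.05, np.float64(0.03), np.float64(-0.23), np.float64(-0.03), 0, 0, np.float64(-0.86)]
[0.05, np.float64(0.02), np.float64(-0.46), np.float64(-0.03), 0, 0, np.float64(-1.96)]
[0.05, np.float64(-0.01), np.float64(-0.69), np.float64(-0.03), 0, 0, np.float64(-3.06)]
[0.05, np.float64(-0.07), np.float64(-0.91), np.float64(-0.03), 0, 0, np.float64(-4.16)]
[0.05, np.float64(-0.14), np.float64(-1.13), np.float64(-0.03), 0, 0, np.float64(-5.26)]
```

Tangential force 3.6 N, as expected; the wheel follows.

Emit:
drive_tool(plan=[[0.05,0.03,-0.23,0,0,0,-1.0],[0.05,0.02,-0.46,0,0,0,-2.0],[0.05,-0.01,-0.69,0,0,0,-3.1],[0.05,-0.07,-0.91,0,0,0,-4.2],[0.05,-0.14,-1.13,0,0,0,-5.3]])

```text
clock: 4.15
position: [0.573, -0.0742, 0.1067]
ee_rot: [0.83, 0.558, -0.001, -0.005]
force: [-3.1, 7.9, 3.3]
width: 0.167
```

```bash
python3 arc.py -5.5 .518 -.053
```

```text
phi -21.1 r 0.0590 yaw -22.1 z 0.1067 F [-3.1  7.9  3.3] w 0.167
[0.05, np.float64(-0.06), np.float64(-0.23), np.float64(-0.03), 0, 0, np.float64(-0.9)]
[0.05, np.float64(-0.17), np.float64(-0.43), np.float64(-0.03), 0, 0, np.float64(-2.0)]
[0.05, np.float64(-0.3), np.float64(-0.62), np.float64(-0.03), 0, 0, np.float64(-3.1)]
[0.05, np.float64(-0.45), np.float64(-0.79), np.float64(-0.03), 0, 0, np.float64(-4.2)]
[0.05, np.float64(-0.61), np.float64(-0.95), np.float64(-0.03), 0, 0, np.float64(-5.3)]
```

Emit:
drive_tool(plan=[[0.05,-0.1,-0.22,0,0,0,-1.0],[0.05,-0.21,-0.42,0,0,0,-2.0],[0.05,-0.34,-0.6,0,0,0,-3.1],[0.05,-0.49,-0.77,0,0,0,-4.2],[0.05,-0.65,-0.93,0,0,0,-5.3]])

```text
clock: 4.57
position: [0.5567, -0.0965, 0.1067]
ee_rot: [0.936, 0.351, 0.001, -0.006]
force: [-0.3, 8.1, 1.5]
width: 0.169
```

```bash
python3 arc.py -5.5 .517 -.0525
```

```text
phi -48.0 r 0.0593 yaw -48.9 z 0.1067 F [-0.3  8.1  1.5] w 0.169
[0.05, np.float64(-0.16), np.float64(-0.17), np.float64(-0.03), 0, 0, np.float64(-0.91)]
[0.05, np.float64(-0.35), np.float64(-0.3), np.float64(-0.03), 0, 0, np.float64(-2.01)]
[0.05, np.float64(-0.55), np.float64(-0.4), np.float64(-0.03), 0, 0, np.float64(-3.11)]
[0.05, np.float64(-0.77), np.float64(-0.49), np.float64(-0.03), 0, 0, np.float64(-4.21)]
[0.05, np.float64(-0.99), np.float64(-0.56), np.float64(-0.03), 0, 0, np.float64(-5.31)]
```

Emit:
drive_tool(plan=[[0.05,-0.18,-0.14,0,0,0,-1.0],[0.05,-0.37,-0.27,0,0,0,-2.0],[0.05,-0.56,-0.37,0,0,0,-3.1],[0.05,-0.78,-0.45,0,0,0,-4.2],[0.05,-0.99,-0.51,0,0,0,-5.3]])

```text
clock: 4.98
position: [0.5326, -0.1088, 0.1068]
ee_rot: [0.992, 0.124, 0.003, -0.006]
force: [2.6, 5.2, -1.5]
width: 0.165
```

```bash
python3 arc.py -5.5 .517 -.0525; python3 -c "
from look import *
look('a3',('wrist','scene'))"
```

```text
phi -74.6 r 0.0584 yaw -75.7 z 0.1068 F [ 2.6  5.2 -1.5] w 0.165
[0.05, np.float64(-0.21), np.float64(-0.11), np.float64(-0.03), 0, 0, np.float64(-0.86)]
[0.05, np.float64(-0.44), np.float64(-0.14), np.float64(-0.03), 0, 0, np.float64(-1.96)]
[0.05, np.float64(-0.67), np.float64(-0.15), np.float64(-0.03), 0, 0, np.float64(-3.06)]
[0.05, np.float64(-0.9), np.float64(-0.13), np.float64(-0.03), 0, 0, np.float64(-4.16)]
[0.05, np.float64(-1.12), np.float64(-0.09), np.float64(-0.03), 0, 0, np.float64(-5.26)]
5.0833 [ 0.53170054 -0.10899005  0.10675743] [ 0.99204286  0.1257534   0.00222215 -0.00566736] [-0.35609782  2.09664009 -0.9032547 ] [-0.23  0.47  1.89  0.02  0.78  1.08] 0.16604024951388208
```

View pics/a3wrist.png

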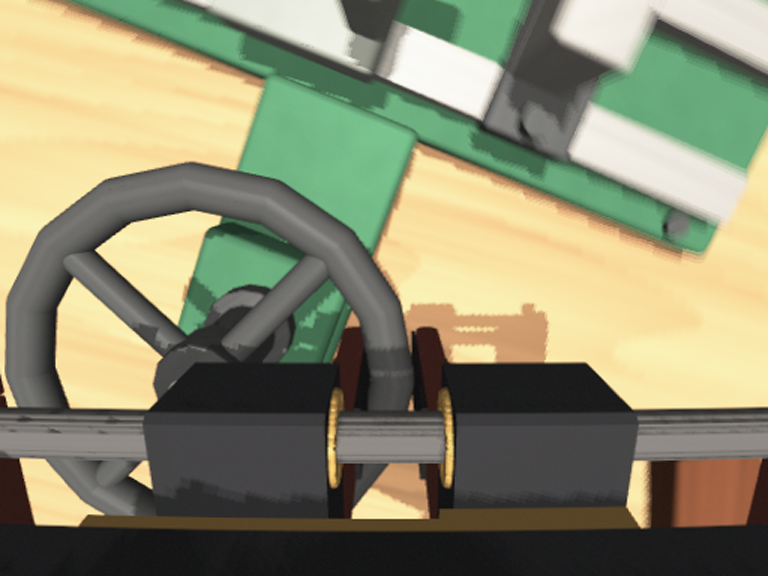

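View pics/a3scene.png

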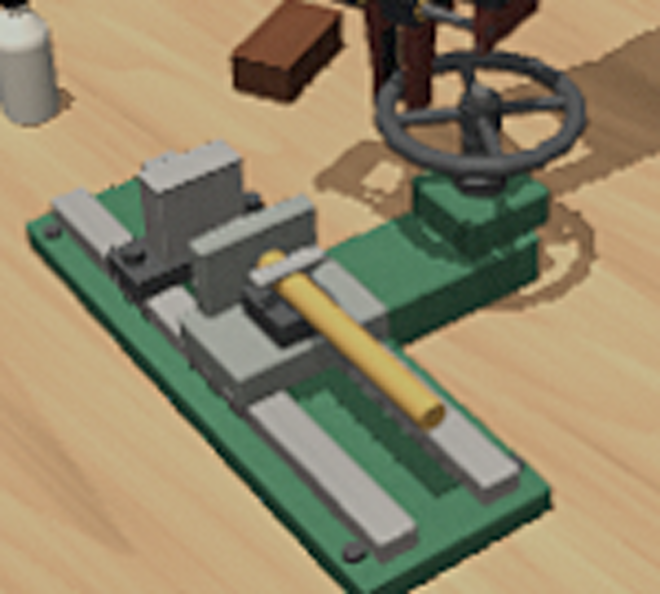

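Emit:
drive_tool(plan=[[0.45,0,0,0,0,0,0],[0.45,0,0,0,0,0,0],[0.45,0,0,0,0,0,0],[0.45,0,0,0.5,0,0,0],[0.45,0,0,1.3,0,0,0]])

```text
clock: 5.5
position: [0.5303, -0.1088, 0.1379]
ee_rot: [0.992, 0.126, 0.0, -0.006]
force: [1.2, -0.1, -0.7]
width: 0.448
```

```bash
python3 arc.py -5.5 .517 -.0525
```

```text
phi -76.7 r 0.0578 yaw -75.5 z 0.1379 F [ 1.2 -0.1 -0.7] w 0.448
[0.05, np.float64(-0.21), np.float64(-0.13), np.float64(-1.28), 0, 0, np.float64(-1.34)]
[0.05, np.float64(-0.44), np.float64(-0.15), np.float64(-1.28), 0, 0, np.float64(-2.44)]
[0.05, np.float64(-0.67), np.float64(-0.15), np.float64(-1.28), 0, 0, np.float64(-3.54)]
[0.05, np.float64(-0.9), np.float64(-0.12), np.float64(-1.28), 0, 0, np.float64(-4.64)]
[0.05, np.float64(-1.12), np.float64(-0.08), np.float64(-1.28), 0, 0, np.float64(-5.74)]
```

Emit:
drive_tool(plan=[[0.45,0,0,1.2,0,0,1.0],[0.45,0,0.2,2.4,0,0,2.3],[0.45,0.3,0.5,3.3,0,0,3.6],[0.45,0.5,0.8,3.3,0,0,4.9],[0.45,0.7,1.1,3.3,0,0,6.2]])

```text
clock: 5.92
position: [0.5494, -0.0813, 0.2226]
ee_rot: [0.921, 0.39, 0.0, -0.005]
force: [0.6, 0.5, -0.1]
width: 0.45
```

Emit:
drive_tool(plan=[[0.45,0.2,0.3,0,0,0,1.3],[0.45,0.4,0.6,0,0,0,2.6],[0.45,0.6,0.9,0,0,0,3.9],[0.45,0.8,1.3,0,0,0,5.2],[0.45,1.0,1.6,0,0,0,6.5]])

```text
clock: 6.33
position: [0.5746, -0.0409, 0.2226]
ee_rot: [0.773, 0.635, -0.001, -0.005]
force: [0.9, 0.6, 0.2]
width: 0.448
```

```bash
python3 arc.py -5.5 .517 -.0525; python3 -c "
from look import *
look('a4',('wrist','scene'))"
```

```text
phi 11.4 r 0.0588 yaw -11.2 z 0.2226 F [0.9 0.6 0.2] w 0.448
[0.05, np.float64(0.08), np.float64(-0.22), np.float64(-4.66), 0, 0, np.float64(3.42)]
[0.05, np.float64(0.1), np.float64(-0.45), np.float64(-4.66), 0, 0, np.float64(2.32)]
[0.05, np.float64(0.09), np.float64(-0.68), np.float64(-4.66), 0, 0, np.float64(1.22)]
[0.05, np.float64(0.05), np.float64(-0.91), np.float64(-4.66), 0, 0, np.float64(0.12)]
[0.05, np.float64(0.0), np.float64(-1.13), np.float64(-4.66), 0, 0, np.float64(-0.98)]
6.4333 [ 0.57499673 -0.04057979  0.22259023] [ 0.77368837  0.63354879 -0.00102552 -0.00460177] [-0.13599776  0.52902762  0.04716383] [-0.09  0.36  1.73  0.01  1.06  0.1 ] 0.44649205393371644
```

View pics/a4wrist.png

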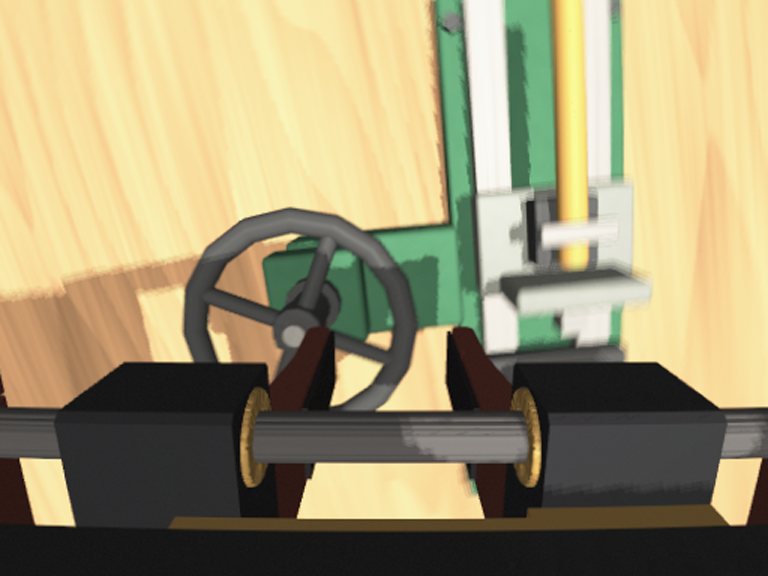

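Run:
```python
from wheel import *
d=pickle.load(open("a4.pkl","rb"));c,o=d["wrist"];cm=cam(c,o)
print(fitwheel(cm,c["img"],(.5185,-.0525),0,''))
save("a4z",cv2.resize(c["img"][170:245,300:440],None,fx=5.5,fy=5.5,interpolation=cv2.INTER_CUBIC))
save("a4sz",cv2.resize(d["scene"][0]["img"][170:230,155:225],None,fx=9,fy=9,interpolation=cv2.INTER_CUBIC))
```

```text
(np.float32(1.8233962), (0.5195, -0.0545), np.float64(-30.5))
```

View pics/a4z.png

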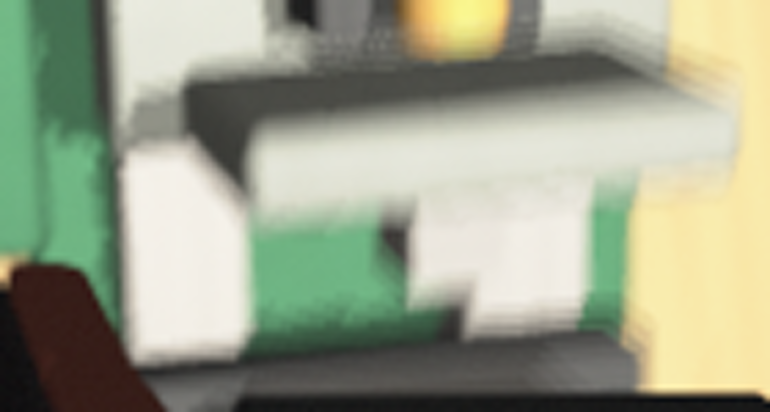

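View pics/a4sz.png

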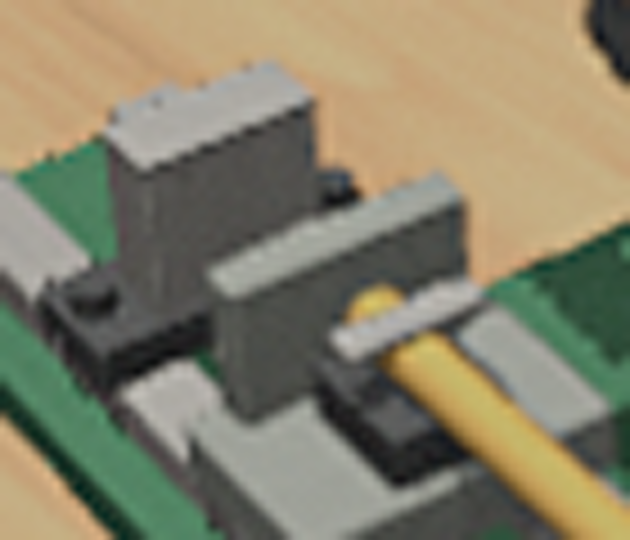

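Run:
```python
from wheel import *
q=np.load("bench.npy")
inv=lambda P:(np.atleast_2d(P)-[q[0],q[1],0])@zr(q[2])
d=pickle.load(open("a4.pkl","rb"));c,o=d["wrist"];cm=cam(c,o)
print("nose",inv(onz(cm,[[380,225]],.096)),"plate edge",inv(onz(cm,[[300+250/5.5,170+215/5.5]],.114)), inv(onz(cm,[[300+250/5.5,170+145/5.5]],.114)))
c0=pickle.load(open("c0.pkl","rb"));ct=cam(c0["top"][0])
# top zoom 4.6/4.2: stop top edges left (528,95)-(523,192), plate right edge (388,62)-(373,190)
z=lambda p:np.array(p,float)/[4.6,4.2]+[195,95]
print(inv(onz(ct,[z((528,97)),z((523,190)),z((387,65)),z((373,188))],.114)))
cs=cam(d["scene"][0])
z=lambda p:np.array(p,float)/9+[155,170]
# scene: stop near top edge (150,168)-(315,100); plate top front (far) edge (210,270)-(440,175)
print(inv(onz(cs,[z((150,168)),z((315,102)),z((210,268)),z((440,175)),z((235,298)),z((467,205))],.114)))
```

```text
nose [[ 0.0001018  -0.02903338  0.096     ]] plate edge [[-0.03660187 -0.00487339  0.114     ]] [[-0.03636629  0.00660671  0.114     ]]
[[ 0.02583103 -0.05752303  0.114     ]
 [-0.03083758 -0.06017235  0.114     ]
 [ 0.03581986  0.01981369  0.114     ]
 [-0.03963845  0.01908391  0.114     ]]
[[ 0.03081607 -0.05607212  0.114     ]
 [-0.02468943 -0.05513519  0.114     ]
 [ 0.04049643 -0.00512633  0.114     ]
 [-0.03472    -0.00269576  0.114     ]
 [ 0.04172269  0.01063775  0.114     ]
 [-0.03310797  0.01387751  0.114     ]]
```

Emit:
drive_tool(plan=[[0.45,0.06,0.08,-0.7,0,0,1.3],[0.45,0.06,0.08,-1.4,0,0,2.6],[0.45,0.06,0.08,-2.1,0,0,3.9],[0.45,0.06,0.08,-2.6,0,0,5.2],[0.45,0.06,0.08,-2.8,0,0,5.2]])

```text
clock: 6.85
position: [0.575, -0.039, 0.1506]
ee_rot: [0.611, 0.792, -0.003, -0.006]
force: [-0.3, -0.1, -0.6]
width: 0.445
```

```bash
python3 -c "
from wheel import *
d=look('a5',('wrist',))
c,o=d['wrist'];cm=cam(c,o)
print(fitwheel(cm,c['img'],(.5185,-.0525),0,''))
";python3 arc.py -5.5 .5185 -.0535
```

```text
6.9 [ 0.57510749 -0.03892005  0.15063472] [ 0.61314113  0.7899477  -0.00304471 -0.00559609] [-0.37879278 -0.04644151  0.01311718] [-0.09  0.45  1.78  0.    0.92 -0.34] 0.45035753974610315
(np.float32(2.2431014), (0.5195, -0.0515), np.float64(-34.0))
phi 14.4 r 0.0585 yaw 14.4 z 0.1506 F [-0.4 -0.   0. ] w 0.450
[0.05, np.float64(0.11), np.float64(-0.21), np.float64(-1.79), 0, 0, np.float64(-1.08)]
[0.05, np.float64(0.13), np.float64(-0.44), np.float64(-1.79), 0, 0, np.float64(-2.18)]
[0.05, np.float64(0.13), np.float64(-0.67), np.float64(-1.79), 0, 0, np.float64(-3.28)]
[0.05, np.float64(0.11), np.float64(-0.9), np.float64(-1.79), 0, 0, np.float64(-4.38)]
[0.05, np.float64(0.07), np.float64(-1.13), np.float64(-1.79), 0, 0, np.float64(-5.48)]
```

View pics/a5wrist.png

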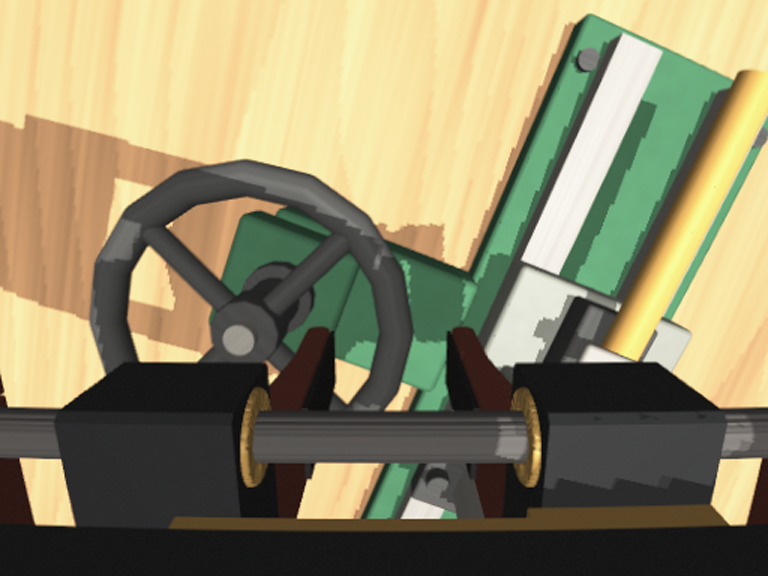

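Emit:
drive_tool(plan=[[0.45,0.03,-0.03,-0.6,0,0,-0.2],[0.45,0.03,-0.03,-1.2,0,0,-0.2],[0.45,0.03,-0.03,-1.75,0,0,-0.2],[0.3,0.03,-0.03,-1.75,0,0,-0.2],[0.1,0.03,-0.03,-1.75,0,0,-0.2]], newtons=20)

```text
clock: 7.32
position: [0.5758, -0.0399, 0.1072]
ee_rot: [0.621, 0.783, -0.003, -0.006]
force: [0.6, 0.3, 0.6]
width: 0.336
```

Emit:
drive_tool(plan=[[0.05,0,0,0,0,0,0],[0.05,0,0,0,0,0,0],[0.05,0,0,0,0,0,0],[0.05,0,0,0,0,0,0],[0.05,0,0,0,0,0,0]])

```text
clock: 7.73
position: [0.5763, -0.0401, 0.1083]
ee_rot: [0.622, 0.783, -0.003, -0.005]
force: [-2.6, -1.1, 6.9]
width: 0.167
```

```bash
python3 arc.py -5.5 .517 -.0525
```

```text
phi 11.9 r 0.0606 yaw 13.1 z 0.1083 F [-2.6 -1.1  6.9] w 0.167
[0.05, np.float64(0.01), np.float64(-0.23), np.float64(-0.09), 0, 0, np.float64(-1.35)]
[0.05, np.float64(0.03), np.float64(-0.46), np.float64(-0.09), 0, 0, np.float64(-2.45)]
[0.05, np.float64(0.02), np.float64(-0.69), np.float64(-0.09), 0, 0, np.float64(-3.55)]
[0.05, np.float64(-0.01), np.float64(-0.92), np.float64(-0.09), 0, 0, np.float64(-4.65)]
[0.05, np.float64(-0.06), np.float64(-1.15), np.float64(-0.09), 0, 0, np.float64(-5.75)]
```

Emit:
drive_tool(plan=[[0.05,0.03,-0.23,0,0,0,-1.1],[0.05,0.03,-0.46,0,0,0,-2.2],[0.05,0.02,-0.69,0,0,0,-3.3],[0.05,-0.01,-0.92,0,0,0,-4.4],[0.05,-0.06,-1.15,0,0,0,-5.5]])

```text
clock: 8.15
position: [0.5751, -0.0681, 0.1084]
ee_rot: [0.792, 0.611, -0.001, -0.006]
force: [-0.7, 5.4, -0.4]
width: 0.167
```

```bash
python3 arc.py -5.5 .517 -.0525
```

```text
phi -15.0 r 0.0601 yaw -14.7 z 0.1084 F [-0.7  5.4 -0.4] w 0.167
[0.05, np.float64(-0.07), np.float64(-0.22), np.float64(-0.1), 0, 0, np.float64(-1.16)]
[0.05, np.float64(-0.17), np.float64(-0.43), np.float64(-0.1), 0, 0, np.float64(-2.26)]
[0.05, np.float64(-0.28), np.float64(-0.63), np.float64(-0.1), 0, 0, np.float64(-3.36)]
[0.05, np.float64(-0.41), np.float64(-0.82), np.float64(-0.1), 0, 0, np.float64(-4.46)]
[0.05, np.float64(-0.55), np.float64(-1.0), np.float64(-0.1), 0, 0, np.float64(-5.56)]
```

Emit:
drive_tool(plan=[[0.05,-0.07,-0.22,0,0,0,-1.1],[0.05,-0.17,-0.43,0,0,0,-2.2],[0.05,-0.28,-0.63,0,0,0,-3.3],[0.05,-0.41,-0.81,0,0,0,-4.4],[0.05,-0.56,-0.98,0,0,0,-5.5]])

```text
clock: 8.57
position: [0.5613, -0.0921, 0.1085]
ee_rot: [0.915, 0.403, 0.001, -0.006]
force: [1.6, 3.8, -3.8]
width: 0.164
```

```bash
python3 arc.py -5 .5175 -.052
```

```text
phi -42.5 r 0.0593 yaw -42.5 z 0.1085 F [ 1.6  3.8 -3.8] w 0.164
[0.05, np.float64(-0.13), np.float64(-0.17), np.float64(-0.1), 0, 0, np.float64(-1.0)]
[0.05, np.float64(-0.29), np.float64(-0.3), np.float64(-0.1), 0, 0, np.float64(-2.0)]
[0.05, np.float64(-0.46), np.float64(-0.42), np.float64(-0.1), 0, 0, np.float64(-3.0)]
[0.05, np.float64(-0.64), np.float64(-0.53), np.float64(-0.1), 0, 0, np.float64(-4.0)]
[0.05, np.float64(-0.83), np.float64(-0.61), np.float64(-0.1), 0, 0, np.float64(-5.0)]
```

Emit:
drive_tool(plan=[[0.05,-0.15,-0.16,0,0,0,-1.0],[0.05,-0.31,-0.29,0,0,0,-2.0],[0.05,-0.48,-0.41,0,0,0,-3.0],[0.05,-0.66,-0.51,0,0,0,-4.0],[0.05,-0.85,-0.59,0,0,0,-5.0]])

```text
clock: 8.98
position: [0.5402, -0.1064, 0.1085]
ee_rot: [0.981, 0.193, 0.003, -0.006]
force: [2.0, 3.6, -4.2]
width: 0.168
```

```bash
python3 arc.py -2.5 .5175 -.052; python3 -c "
from look import *
look('a6',('wrist','scene'))"
```

```text
phi -67.3 r 0.0589 yaw -67.8 z 0.1085 F [ 2.   3.6 -4.2] w 0.168
[0.05, np.float64(-0.08), np.float64(-0.08), np.float64(-0.1), 0, 0, np.float64(-0.41)]
[0.05, np.float64(-0.18), np.float64(-0.11), np.float64(-0.1), 0, 0, np.float64(-0.91)]
[0.05, np.float64(-0.28), np.float64(-0.14), np.float64(-0.1), 0, 0, np.float64(-1.41)]
[0.05, np.float64(-0.38), np.float64(-0.17), np.float64(-0.1), 0, 0, np.float64(-1.91)]
[0.05, np.float64(-0.48), np.float64(-0.19), np.float64(-0.1), 0, 0, np.float64(-2.41)]
9.0833 [ 0.53940652 -0.10662818  0.10845254] [ 0.98094427  0.19417269  0.00231308 -0.00632173] [-1.38863272  1.72638645 -1.67826989] [-0.22  0.48  1.87  0.02  0.8   0.94] 0.1690744253762498
```

View pics/a6wrist.png

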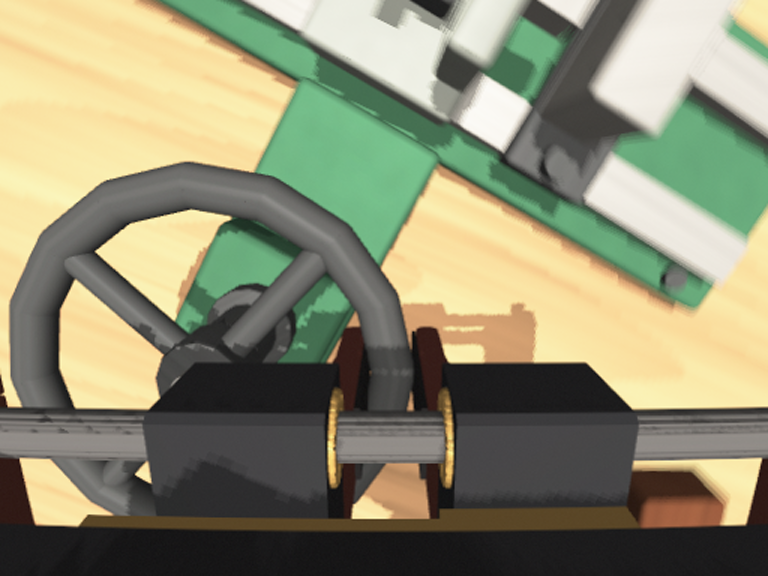

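View pics/a6scene.png

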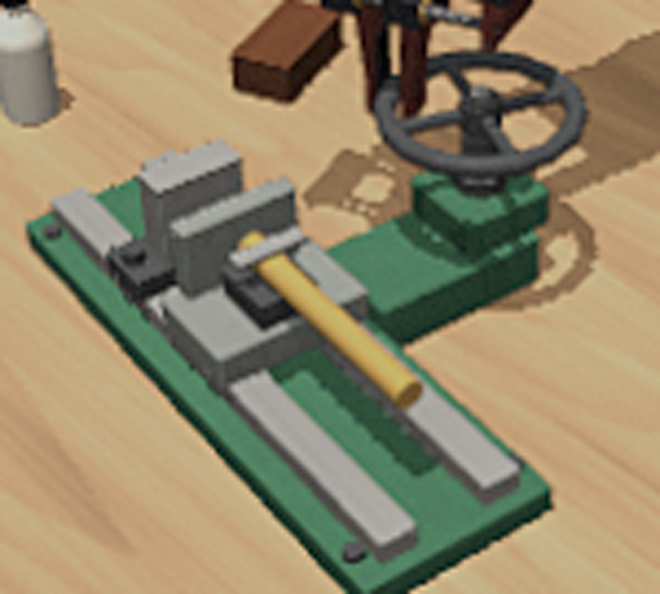

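Emit:
drive_tool(plan=[[0.05,-0.1,-0.06,0,0,0,-0.5],[0.05,-0.2,-0.09,0,0,0,-1.0],[0.05,-0.3,-0.12,0,0,0,-1.5],[0.05,-0.4,-0.15,0,0,0,-2.0],[0.05,-0.5,-0.17,0,0,0,-2.5]])

```text
clock: 9.5
position: [0.5275, -0.1098, 0.1085]
ee_rot: [0.996, 0.086, 0.004, -0.007]
force: [2.1, 7.2, -4.1]
width: 0.169
```

```bash
python3 arc.py -2.5 .5175 -.052
```

```text
phi -80.2 r 0.0587 yaw -80.1 z 0.1085 F [ 2.1  7.2 -4.1] w 0.169
[0.05, np.float64(-0.09), np.float64(-0.07), np.float64(-0.1), 0, 0, np.float64(-0.52)]
[0.05, np.float64(-0.2), np.float64(-0.08), np.float64(-0.1), 0, 0, np.float64(-1.02)]
[0.05, np.float64(-0.3), np.float64(-0.08), np.float64(-0.1), 0, 0, np.float64(-1.52)]
[0.05, np.float64(-0.41), np.float64(-0.09), np.float64(-0.1), 0, 0, np.float64(-2.02)]
[0.05, np.float64(-0.51), np.float64(-0.08), np.float64(-0.1), 0, 0, np.float64(-2.52)]
```

Emit:
drive_tool(plan=[[0.05,-0.1,0.0,0,0,0,-0.5],[0.05,-0.2,0.0,0,0,0,-1.0],[0.05,-0.3,0.0,0,0,0,-1.5],[0.05,-0.4,0.0,0,0,0,-2.0],[0.05,-0.5,0.01,0,0,0,-2.5]])

```text
clock: 9.92
position: [0.5157, -0.1103, 0.1085]
ee_rot: [1.0, -0.022, 0.005, -0.006]
force: [1.7, -5.5, -6.2]
width: 0.164
```

```bash
python3 arc.py -2.5 .5175 -.0515; python3 -c "
from look import *
look('a7',('wrist','scene'))"
```

```text
phi -91.7 r 0.0589 yaw -92.5 z 0.1085 F [ 1.7 -5.5 -6.2] w 0.164
[0.05, np.float64(-0.11), np.float64(-0.04), np.float64(-0.1), 0, 0, np.float64(-0.34)]
[0.05, np.float64(-0.21), np.float64(-0.03), np.float64(-0.1), 0, 0, np.float64(-0.84)]
[0.05, np.float64(-0.31), np.float64(-0.02), np.float64(-0.1), 0, 0, np.float64(-1.34)]
[0.05, np.float64(-0.42), np.float64(0.0), np.float64(-0.1), 0, 0, np.float64(-1.84)]
[0.05, np.float64(-0.52), np.float64(0.03), np.float64(-0.1), 0, 0, np.float64(-2.34)]
10.0167 [ 0.51522639 -0.11031264  0.10848096] [ 0.99974183 -0.02153992  0.0045121  -0.00565173] [ 1.19289006 -5.07232233 -4.89422819] [-0.24  0.45  1.93  0.02  0.76  1.36] 0.1677087887079602
```

View pics/a7scene.png

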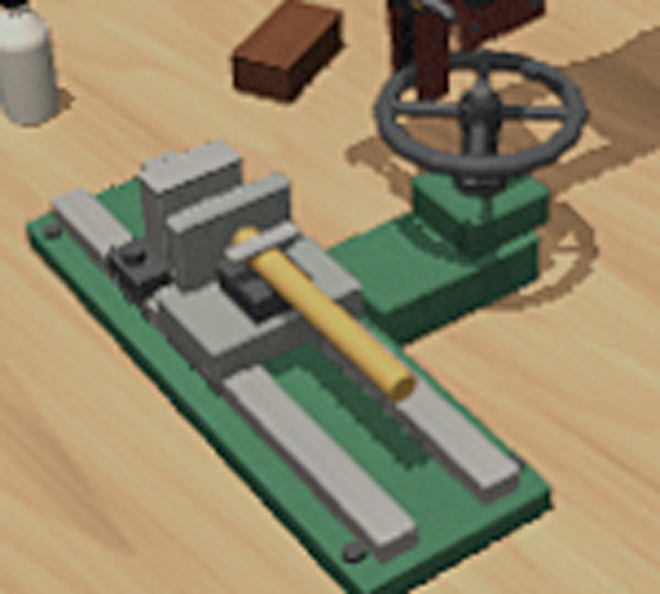

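View pics/a7wrist.png

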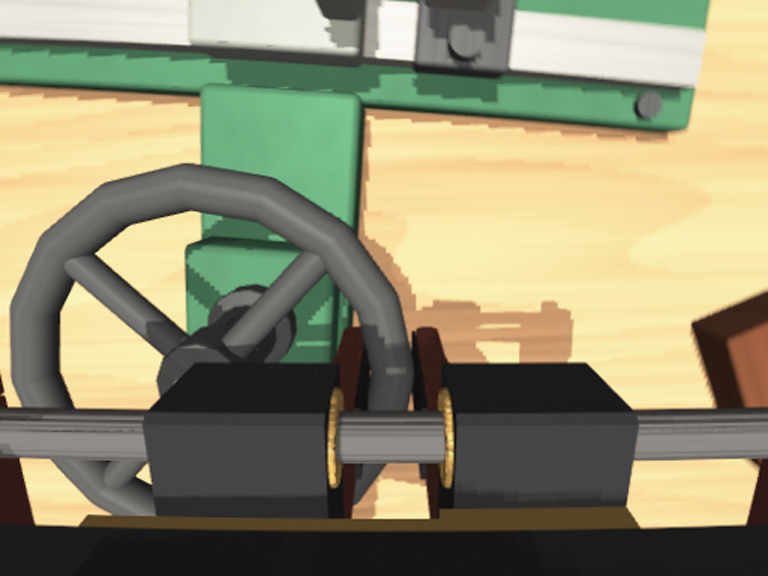

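Emit:
drive_tool(plan=[[0.05,-0.1,-0.03,0,0,0,-0.4],[0.05,-0.2,-0.03,0,0,0,-0.8],[0.05,-0.3,-0.02,0,0,0,-1.3],[0.05,-0.4,0.0,0,0,0,-1.8],[0.05,-0.5,0.03,0,0,0,-2.3]])

```text
clock: 10.43
position: [0.5037, -0.1086, 0.1085]
ee_rot: [0.993, -0.121, 0.006, -0.006]
force: [4.0, 5.8, -7.3]
width: 0.164
```

```bash
python3 arc.py -2.5 .5175 -.0515
```

```text
phi -103.6 r 0.0588 yaw -103.9 z 0.1085 F [ 4.   5.8 -7.3] w 0.164
[0.05, np.float64(-0.11), np.float64(-0.02), np.float64(-0.1), 0, 0, np.float64(-0.43)]
[0.05, np.float64(-0.21), np.float64(0.01), np.float64(-0.1), 0, 0, np.float64(-0.93)]
[0.05, np.float64(-0.31), np.float64(0.05), np.float64(-0.1), 0, 0, np.float64(-1.43)]
[0.05, np.float64(-0.41), np.float64(0.09), np.float64(-0.1), 0, 0, np.float64(-1.93)]
[0.05, np.float64(-0.5), np.float64(0.13), np.float64(-0.1), 0, 0, np.float64(-2.43)]
```

Emit:
drive_tool(plan=[[0.05,-0.09,0.02,0,0,0,-0.4],[0.05,-0.18,0.05,0,0,0,-0.8],[0.05,-0.27,0.08,0,0,0,-1.2],[0.05,-0.36,0.11,0,0,0,-1.7],[0.05,-0.45,0.15,0,0,0,-2.1]])

```text
clock: 10.85
position: [0.497, -0.1062, 0.109]
ee_rot: [0.977, -0.211, 0.011, -0.005]
force: [13.7, -6.9, -15.9]
width: 0.16
```

```bash
python3 arc.py -2.5 .5175 -.0515;python3 -c "
from look import *
look('a8',('wrist','scene'))"
```

```text
phi -110.6 r 0.0585 yaw -114.3 z 0.1090 F [ 13.7  -6.9 -15.9] w 0.160
[0.05, np.float64(-0.12), np.float64(-0.02), np.float64(-0.12), 0, 0, np.float64(0.25)]
[0.05, np.float64(-0.21), np.float64(0.02), np.float64(-0.12), 0, 0, np.float64(-0.25)]
[0.05, np.float64(-0.31), np.float64(0.07), np.float64(-0.12), 0, 0, np.float64(-0.75)]
[0.05, np.float64(-0.4), np.float64(0.12), np.float64(-0.12), 0, 0, np.float64(-1.25)]
[0.05, np.float64(-0.49), np.float64(0.18), np.float64(-0.12), 0, 0, np.float64(-1.75)]
10.95 [ 0.4962229  -0.10598328  0.10919362] [ 0.97755413 -0.21038259  0.0101656  -0.00487345] [  9.16473825  -3.72991529 -10.27433409] [-0.24  0.42  1.98  0.02  0.73  1.74] 0.1591166629008618
```

View pics/a8scene.png

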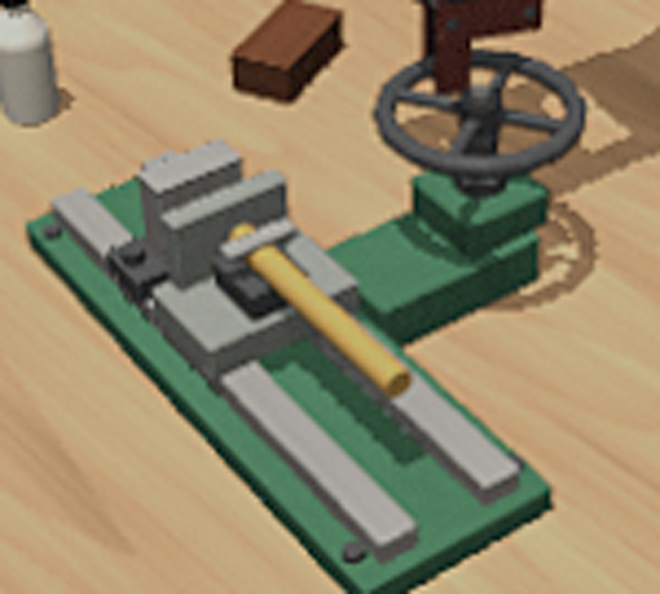

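View pics/a8wrist.png

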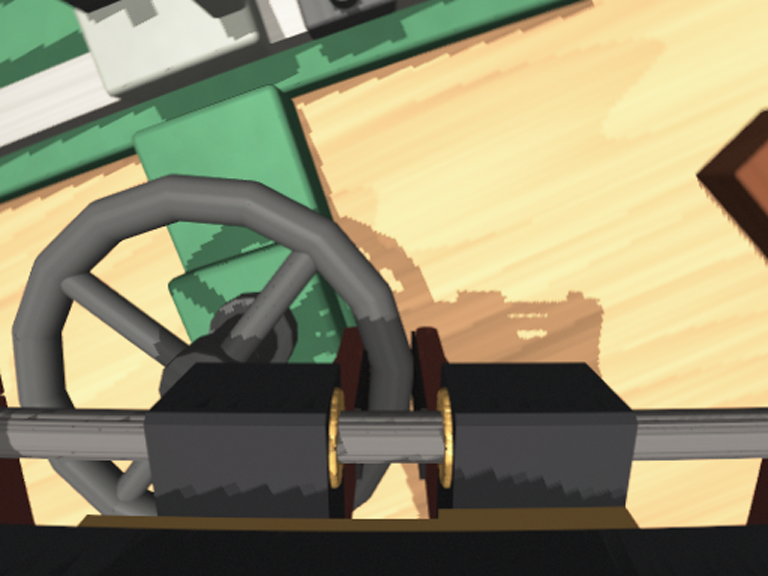

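Emit:
drive_tool(plan=[[0.05,-0.05,0.02,0,0,0,0],[0.05,-0.11,0.04,0,0,0,0],[0.05,-0.16,0.06,0,0,0,0],[0.05,-0.16,0.06,0,0,0,0],[0.05,-0.16,0.06,0,0,0,0]])

```text
clock: 11.37
position: [0.4959, -0.1058, 0.1094]
ee_rot: [0.978, -0.209, 0.014, -0.004]
force: [10.3, -7.0, -16.4]
width: 0.162
```

```bash
python3 arc.py -2.5 .5175 -.0515;python3 -c "
from look import *
look('a9',('wrist','scene'))
a=pickle.load(open('a8.pkl','rb'))['scene'][0]['img'].astype(int);b=pickle.load(open('a9.pkl','rb'))['scene'][0]['img'].astype(int)
x=abs(a-b)[180:260,160:235];print(x.mean(),x.max())
a=pickle.load(open('a7.pkl','rb'))['scene'][0]['img'].astype(int)
x=abs(a-b)[180:260,160:235];print(x.mean(),x.max())
"
```

```text
phi -111.7 r 0.0585 yaw -114.1 z 0.1094 F [ 10.3  -7.  -16.4] w 0.162
[0.05, np.float64(-0.12), np.float64(-0.02), np.float64(-0.14), 0, 0, np.float64(-0.02)]
[0.05, np.float64(-0.21), np.float64(0.03), np.float64(-0.14), 0, 0, np.float64(-0.52)]
[0.05, np.float64(-0.31), np.float64(0.08), np.float64(-0.14), 0, 0, np.float64(-1.02)]
[0.05, np.float64(-0.4), np.float64(0.13), np.float64(-0.14), 0, 0, np.float64(-1.52)]
[0.05, np.float64(-0.48), np.float64(0.19), np.float64(-0.14), 0, 0, np.float64(-2.02)]
11.4667 [ 0.49588261 -0.10582271  0.10939465] [ 0.97785758 -0.20877054  0.01379402 -0.00437606] [ 11.03415735  -6.29496341 -16.54106437] [-0.24  0.41  1.98  0.01  0.72  1.74] 0.163259021454073
1.4535555555555555 18
5.862277777777778 115
```

Emit:
drive_tool(plan=[[0.45,0,0,0,0,0,0],[0.45,0,0,0,0,0,0],[0.45,0,0,0,0,0,0],[0.45,0,0,0,0,0,0],[0.45,0,0,0.5,0,0,0]])

```text
clock: 11.88
position: [0.4942, -0.1053, 0.1205]
ee_rot: [0.978, -0.208, 0.012, -0.004]
force: [-0.2, -0.4, 0.7]
width: 0.45
```

Emit:
drive_tool(plan=[[0.45,0,0,0.8,0,0,0],[0.45,0,0,1.8,0,0,0],[0.45,0,0,2.8,0,0,0],[0.45,0,0,3.8,0,0,0],[0.45,0,0,4.6,0,0,0]])

```text
clock: 12.3
position: [0.4943, -0.1052, 0.2375]
ee_rot: [0.978, -0.208, 0.012, -0.004]
force: [1.3, 0.0, 0.1]
width: 0.448
```

```bash
python3 arc.py -2.5 .5175 -.0515;python3 -c "
from look import *
look('b1',('wrist','scene'))
"
```

```text
phi -113.4 r 0.0585 yaw -114.0 z 0.2375 F [1.3 0.  0.1] w 0.448
[0.05, np.float64(-0.12), np.float64(-0.01), np.float64(-5.26), 0, 0, np.float64(-0.38)]
[0.05, np.float64(-0.21), np.float64(0.04), np.float64(-5.26), 0, 0, np.float64(-0.88)]
[0.05, np.float64(-0.3), np.float64(0.09), np.float64(-5.26), 0, 0, np.float64(-1.38)]
[0.05, np.float64(-0.39), np.float64(0.14), np.float64(-5.26), 0, 0, np.float64(-1.88)]
[0.05, np.float64(-0.48), np.float64(0.2), np.float64(-5.26), 0, 0, np.float64(-2.38)]
12.4 [ 0.49608772 -0.10563122  0.23900087] [ 0.97801285 -0.20795546  0.01503561 -0.0043957 ] [ 0.67371803 -0.77839692 -0.35714878] [-0.24  0.22  1.89  0.01  1.01  1.74] 0.4531180814309773
```

View pics/b1wrist.png

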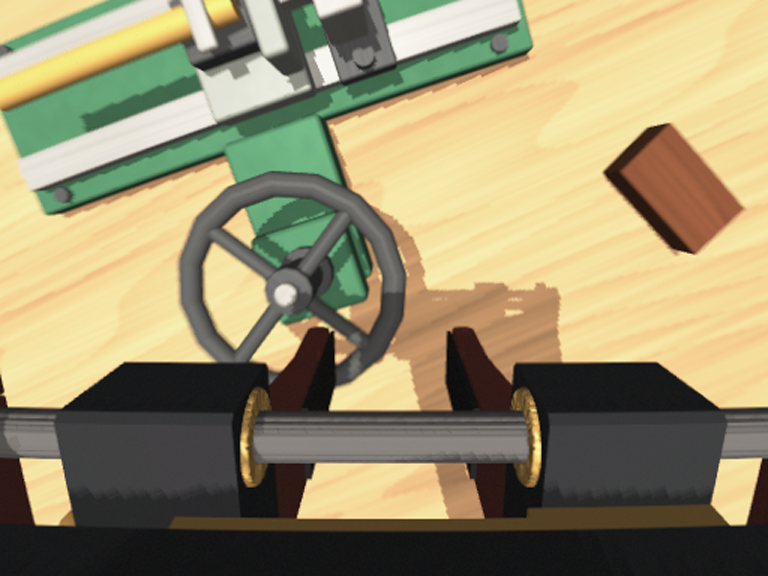

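View pics/b1scene.png

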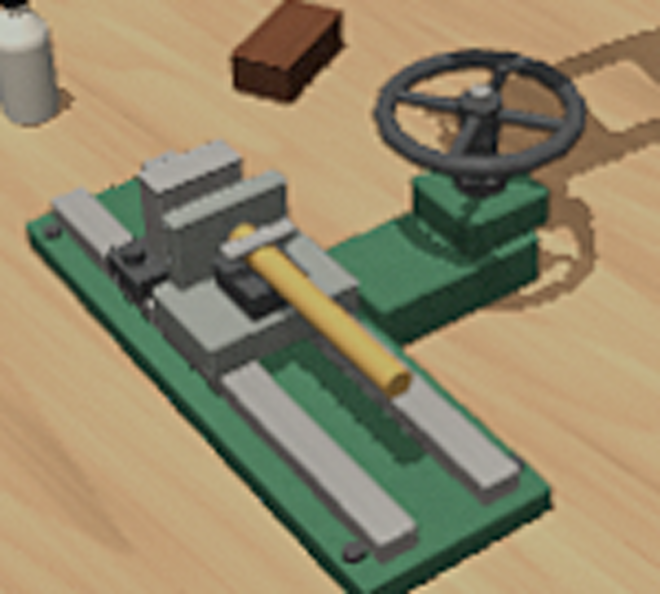

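Emit:
drive_tool(plan=[[0.45,1.0,0,0.4,0,0,0],[0.45,2.2,0,0.4,0,0,0],[0.45,3.2,0,0.4,0,0,0],[0.45,3.6,0,0.4,0,0,0],[0.45,3.6,0,0.4,0,0,0]])

```text
clock: 12.82
position: [0.587, -0.1054, 0.2476]
ee_rot: [0.978, -0.207, 0.014, -0.004]
force: [-0.2, -0.7, -1.1]
width: 0.455
```

```bash
python3 -c "
from look import *
look('b2',('wrist',))
"
```

```text
12.8667 [ 0.58533296 -0.10534401  0.24747121] [ 0.9781083  -0.20760367  0.0136351  -0.00435422] [ 0.17068961  0.0584574  -0.14718784] [-0.2   0.34  1.7   0.01  1.08  1.78] 0.4489927799503676
```

View pics/b2wrist.png

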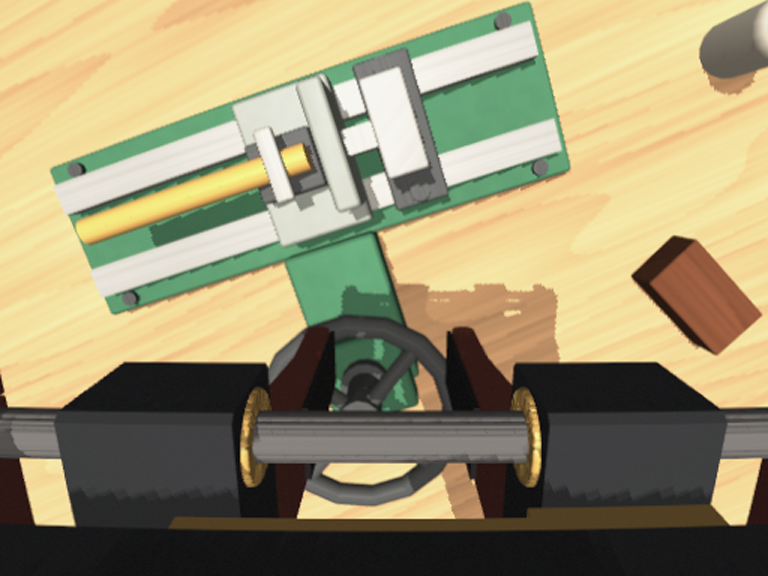

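```bash
python3 -c "
from look import *
c=pickle.load(open('b2.pkl','rb'))['wrist'][0]
save('b2z',cv2.resize(c['img'][40:150,200:310],None,fx=5.4,fy=5.4,interpolation=cv2.INTER_CUBIC))
"
```

```text
(no output)
```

View pics/b2z.png

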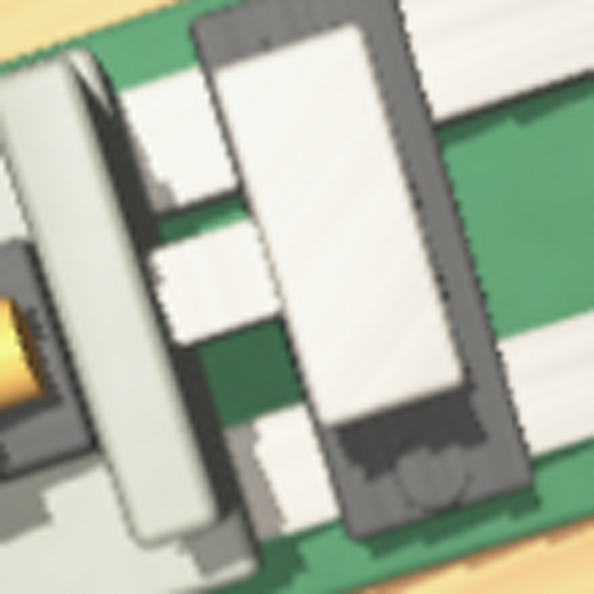

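```bash
python3 -c "
from look import *
I=lambda t:pickle.load(open(t+'.pkl','rb'))['scene'][0]['img']
r=np.s_[195:235,165:235]
g=lambda t:cv2.cvtColor(I(t),cv2.COLOR_RGB2GRAY)[r].astype(np.float32)
for a,b in (('a7','a9'),('a8','a9'),('a9','b1')): print(a,b,cv2.phaseCorrelate(g(a),g(b)),abs(g(a)-g(b)).mean())
o=robot.get_obs();print(o['clock'],o['force'],o['qd'].round(3))
robot.job_done()
"
```

```text
a7 a9 ((-0.392945202233264, -0.5279957819895955), 1.0194369435310364) 7.184643
a8 a9 ((-0.020739090352343226, 0.018392890788863525), 0.9969478386971685) 1.4753572
a9 b1 ((0.029833274456649406, 0.007820893301921927), 1.0099410629934735) 2.3242857
12.8667 [ 0.17068961  0.0584574  -0.14718784] [-0.006 -0.025  0.041 -0.002  0.005 -0.001]
the job is handed in; nothing more can be done
```

I wound the handwheel clockwise until the carriage's nose came up against the stop, and handed the job in at about 12.9 s of the 64 s.

- **First hold:** I gripped the rim and wound about 100°. I let go with roughly 28 mm of gap left, measured from the pictures.
- **Second hold:** I took a fresh hold and wound about 123° more. The rim resistance then rose from about 3 N to about 15 N.
- **Contact:** A further 4 mm push moved the tool only 0.3 mm, at about 12 N tangential, and the carriage stayed put in the scene pictures.
- **After letting go:** I opened the gripper and lifted clear. The carriage had not shifted on release (under 0.05 pixel). The wrist picture from above shows no visible gap between nose and stop, and the force on the tool was about zero.
- **Things on the table:** I never came near the hardwood, the oil bottle, the mouthpiece or the mallet. The hardwood and the bottle look unmoved in the scene pictures. I did not re-photograph the mallet and mouthpiece at the end.

**Disagreements:**
- The cameras' estimates of the wheel's centre differed by 3 to 6 mm and the scene camera's by up to 9 mm. I corrected the path using the radial force during winding.
- The second hold's turn gives about 32 mm of travel, against 28–30 mm of gap from the pictures. That is within the image error plus a little slip of the grip at the stop.

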